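Candle a dish of eggs over the egg viewer

ROBOT

A 6-joint arm with a two-finger parallel gripper is mounted at the origin on a cart in front of the work surface, level with it; the furniture and walls round the work are solid. World frame = base frame: x ahead of the robot, y to its left, z up, the work surface at z = 0. Lengths are in m, angles in degrees, forces in N, time in s.
With the tool pointing down it reaches from about 0.275 to 0.725 m from the base axis. Payload 15.9 kg.
Tool frame: the origin (TCP) lies midway between the tips of the shut fingers; the grasp point (between the pads) lies 19 mm behind it (robot.grip_depth is the distance from the TCP to the grasp point, in m); z points along the fingers, y is the line along which they close (so a half turn about z gives the same grasp; the last joint's range is limited). The gripper opens to 85 mm and grips with 20 to 120 N. Pads are 22 mm wide; open, the fingers measure 114 mm over their backs; the gripper's body (76 mm by 85 mm) begins 54 mm behind the grasp point. The pads swing forward as they close: fully open they stand 13 mm farther back than shut.
Start: joints at [63.885, 12.198, -1.971, 75.831, 0, 90], TCP at [0.22, 0.449, 0.231] pointing down, gripper open.
Joint ranges: [-170.91, 170.91], [-42.67, 98.43], [-65.05, 77.54], [-120.47, 116.71], [-90, 82.35], [-180, 180]. Speed limits (degrees/s): [108.29, 108.29, 136.94, 147.25, 180, 180].

INTERFACE

Orientations are given as a 3x3 rotation matrix whose columns are the frame's x, y, z axes.
In Python, from workcell import robot gives the robot as it stands.
- The arm moves only by the shell command python3 -m inch 'ROWS'. ROWS is JSON, a list of rows, each a list of 7 numbers: the shift along the world's x, y, z in m, then the turn, a rotation vector about the world's x, y, z in degrees, then the opening, from 0 (shut) to 1 (fully open). In form: [[dx, dy, dz, rx, ry, rz, hand], ...]. A call has 1 to 8 rows; each row is the pose to reach, as a shift and turn from the pose commanded when the call began; what a row does not reach only later rows make up. A row lasts 1/12 s, in which the tool goes at most 41.7 mm and 7.16 degrees, less where a joint would pass 70% of its speed; a pose out of reach is approached as far as the arm can. A call with a gripper value outside its range is refused whole. The fingers move at their own pace and stop on an object; the grip force is fixed at half the most. Time passes only in rows, so rows that repeat a pose let the fingers close. It gives the time, the measured TCP pose, the force, the opening and the grip force at its end, in the units of the state.
- robot.get_obs(): the state, without advancing time (a new reading comes with each control period).
- robot.snapshot(name): name is "side" or "top" or "wrist"; returns a dict with "color" (384x512x3 uint8, red, green, blue), "mtx" (3x3 intrinsics, pixels), "dist_coeffs" ([k1, k2, p1, p2, k3] as OpenCV has them; the pictures are not rectified), "extrinsics" (4x4, takes a point from world to camera coordinates); the wrist camera has in their place "hand_eye" (4x4, takes a point from camera to tool coordinates, whose origin is the TCP and whose axes are the flange's). Camera axes: x right, y up, looking along -z (the intrinsics and any distortion apply to the point x, -y, -z); pixel columns grow to the right and rows downward; lengths in m; the calibration is good to about 2 mm. A picture is of the moment at which its call begins: read the wrist's pose just before it. There is no depth.
- robot.hand_in(): hands the job in; it is judged then, once.
The state is a dict: "t": time; "joint_positions": joint angles; "joint_vel": joint speeds; "joint_efforts": joint torques, N m; "tcp_pos": TCP position; "tcp_rot": TCP orientation; "contact_force": force on the tool from outside, world axes, zero at the start; "moment": the same for the moment, N m; "width": finger opening in m; "finger_force": force on a finger pad.
Only numpy, scipy, OpenCV 4.12 (cv2) and the standard library are available. Lean on these libraries where they do the work, as an engineer would, in place of code of your own. Each camera call takes 0.05 s, during which the arm holds its last target. There are 200 camera calls.

TASK

First pull the shutter of the egg viewer fully open, towards its front, to bare the round window. Then pick up the dish of eggs, carry it level over the top of the splash guard without bumping it, and finish still holding the dish level and still, centred over the window with about one centimetre of air between dish and window: the warm glass must never be touched by the dish, and the program ends with the dish held there. Leave the bottles, the beaker and the tally counter as they stand.

Things in the scene. Friction and masses are not known exactly. Their poses are not given: they have to be found in the camera images.
- dish: Loose round clear shallow dish with small dark eggs in it, 58 mm across, 12 mm high, open on top, 18 g nominal; it lies on the table to the left of the splash guard. Origin: centre of its underside; z up. Can be gripped across its full 58 mm, low on its 10 mm high outer wall.
- viewer: Egg viewer, a fixed grey light box with white top, 185 mm (its x) by 116 mm (its y), top face 50 mm above the table. Origin: on the table under the centre of the window; the box reaches from x -134 (front, a dimmer and a switch on it) to x +50 mm, y -58 to +58 mm, in its own frame. The front (-x) looks more or less to the robot. Two rails 4 mm high run along x on the top at y +-43 mm.
- window (a point): Centre of the surface of the round milky window (56 mm across, in a dark 62 mm bezel) in the viewer's top, 51 mm above the table; axes as the viewer's. The shutter hides it at first.
- shutter (a joint): Slide of the shutter, a steel plate 76 x 80 x 2 mm on the viewer's top: 0 m = shut (centred over the window), 0.075 m = fully open, against its stop. It opens along the viewer's -x, towards the front; about 1.5 N of friction, stays where it is left. It may start slightly ajar.
- fin (a point): Centre of the shutter's black upright grip fin, which moves with the shutter: 10 mm thick along the viewer's x, 40 mm wide along y, 24 mm high; its top is 77.5 mm above the table, the shutter plate it stands on is at 53.5 mm. Shut, it is 24 mm in front of (viewer's -x of) the window centre. Axes as the viewer's.
- guard: Splash guard, a fixed upright aluminium sheet 220 mm long (its x), 4 mm thick (8 mm at its rolled upper edge), top edge 110 mm above the table, on two feet 60 mm wide, about 140 mm to the left of the window (viewer's +y). Origin: on the table under the middle of the sheet; its y is across the sheet.
- rinse_bottle: Bystander: white bottle with blue cap, 60 mm across, 128 mm high, loose. Origin: centre of its foot.
- glass_beaker: Bystander: clear beaker, 75 mm across, 83 mm high, loose. Origin: centre of its foot.
- iodine_bottle: Bystander: small dark bottle, 42 mm across, 78 mm high, loose. Origin: centre of its foot.
- tally_counter: Bystander: grey hand tally counter, 43 x 64 x 22 mm, loose. Origin: centre of its underside.
Mind the look-alikes: they are no part of the job. There is more than one size of the viewer; the one meant has the size given above.

How it is judged:
By the outcome, as a careful person would: the job done as asked, in the order asked, and still so for the second after the job is handed in, while the arm keeps its last pose, push and grip.
It also fails if it takes over 64 s, if anything falls off the work surface, if the arm or the gripper's body presses on something with over 40 N, if the wrist force passes 120 N, or if a joint passes its speed limit or range.

## Working session

There is one attempt and no reset: what is moved stays moved. The work goes in short steps, Python scripts to look and compute and a shell command to move; the robot and the scene stay as the last step left them, time stands still between calls to the robot, and variables do not carry over. Pictures are saved under pics/ and viewed, at most 10 in all, crops included, and the job is handed in when it is done.

```bash
mkdir -p pics; ls
cat > h.py <<'E'
import numpy as np, cv2
from workcell import robot
def snap(name):
    o=robot.get_obs(); s=robot.snapshot(name)
    if name=="wrist":
        T=np.eye(4);T[:3,:3]=o["tcp_rot"];T[:3,3]=o["tcp_pos"]
        s["cw"]=T@np.array(s["hand_eye"])
    else: s["cw"]=np.linalg.inv(np.array(s["extrinsics"]))
    return s
def ray(s,px,z):
    p=cv2.undistortPoints(np.array(px,float).reshape(-1,1,2),np.array(s["mtx"]),np.array(s["dist_coeffs"])).reshape(-1,2)
    d=np.c_[p[:,0],-p[:,1],-np.ones(len(p))]@s["cw"][:3,:3].T; c=s["cw"][:3,3]
    return c+d*((z-c[2])/d[:,2])[:,None]
def save(s,f): cv2.imwrite("pics/"+f,s["color"][:,:,::-1])
E
python3 - <<'E'
from h import *
import pickle
a=snap("top");b=snap("side")
pickle.dump((a,b),open("s0.pkl","wb"))
cv2.imwrite("pics/t0.png",cv2.resize(a["color"][:,:,::-1],(800,600),interpolation=cv2.INTER_CUBIC)); save(b,"s0.png")
print(a["cw"][:3,3],b["cw"][:3,3],ray(a,[[0,0],[511,0],[0,383],[511,383]],0))
E
```

```text
pics
[ 0.45350988 -0.00784748  1.199056  ] [0.2274914  0.79817828 0.66594317] [[ 1.32678025  0.90193846  0.        ]
 [ 1.27525924 -0.89537077  0.        ]
 [ 0.03036788  0.8075518   0.        ]
 [ 0.01959269 -0.76744549  0.        ]]
```

View pics/t0.png

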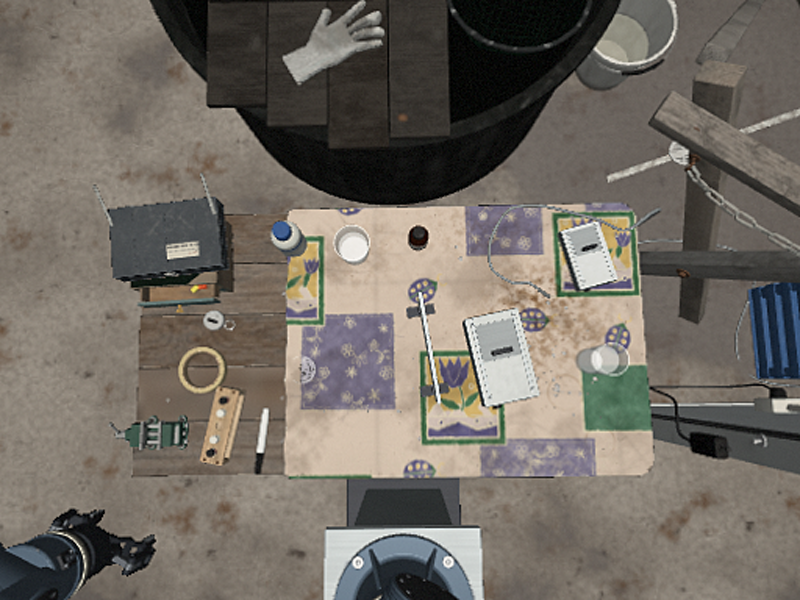

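View pics/s0.png

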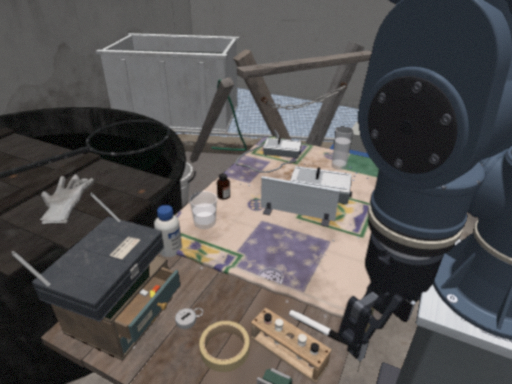

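The top view shows the target viewer at about (500,355) with its fin at (501,351), the guard running from (421,293) to (439,402), and a clear dish at (308,370). The smaller look-alike viewer is at (590,255). In the side view the dish is at (275,278).

Run:
```python
from h import *
import pickle
a,b=pickle.load(open("s0.pkl","rb"))
k=512/800
g=cv2.cvtColor(a["color"],cv2.COLOR_RGB2GRAY)
# viewer top: corners of white region
x0,y0,x1,y1=292,190,350,264
hsv=cv2.cvtColor(a["color"],cv2.COLOR_RGB2HSV)
m=((hsv[...,1]<30)&(hsv[...,2]>135)).astype(np.uint8); M=np.zeros_like(m);M[y0:y1,x0:x1]=m[y0:y1,x0:x1]
M=cv2.morphologyEx(M,cv2.MORPH_CLOSE,np.ones((7,7)))
c=max(cv2.findContours(M,0,2)[0],key=cv2.contourArea)
r=cv2.boxPoints(cv2.minAreaRect(c));P=ray(a,r,.05);print("viewer",r,P,np.linalg.norm(np.diff(P,axis=0),axis=1))
f=np.argwhere(g[218:232,308:332]<70)[:,::-1]+[308,218]
print("fin",len(f),f.mean(0),ray(a,f.mean(0),.0775), ray(a,[f[f[:,0].argmin()],f[f[:,0].argmax()]],.0775))
print("guard",ray(a,np.array([[421,293],[439,402]])*k,.11))
print("dish top",ray(a,np.array([[308,370]])*k,.008),"side",ray(b,[[275,278]],.008))
im=np.hstack([cv2.resize(a["color"][205:269,165:229],(400,400),interpolation=2),cv2.resize(a["color"][188:268,284:364],(400,400),interpolation=2)])
cv2.imwrite("pics/c.png",im[:,:,::-1])
```

```text
viewer [[297.00003 203.99997]
 [336.28238 195.27057]
 [348.89413 252.02353]
 [309.6118  260.75293]] [[ 0.57115497 -0.13346416  0.05      ]
 [ 0.59734892 -0.26011248  0.05      ]
 [ 0.41682628 -0.29121346  0.05      ]
 [ 0.39110302 -0.16736809  0.05      ]] [0.12932873 0.18318213 0.12648859]
fin 30 [321.5 224.2] [[ 0.50398871 -0.20441646  0.0775    ]] [[ 0.50178894 -0.18422191  0.0775    ]
 [ 0.51057706 -0.2216885   0.0775    ]]
guard [[ 0.61727973 -0.04401108  0.11      ]
 [ 0.40555849 -0.07403495  0.11      ]]
dish top [[0.47169591 0.1954269  0.008     ]] side [[0.46228245 0.20768649 0.008     ]]
```

View pics/c.png

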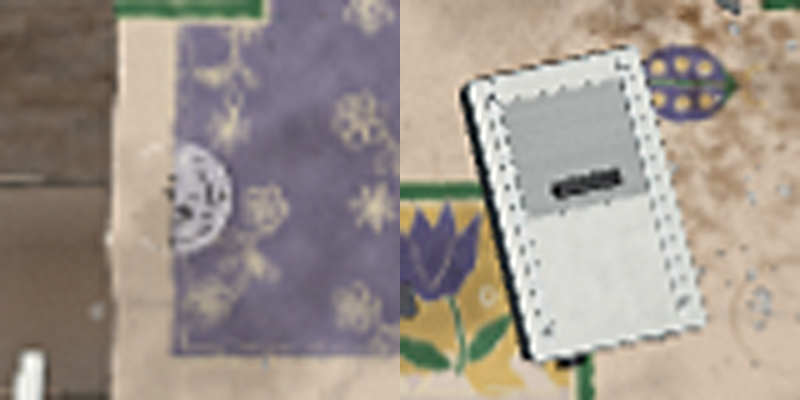

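Dish half over the purple mat, centred near crop (175,198), about (0.47,0.21). Viewer yaw is about 10°, with the fin at about (0.504,-0.204). I'll move over the fin for a close look.

```bash
python3 -c "
from h import *
o=robot.get_obs();print(o['tcp_rot'],o['width'],o['t'],robot.snapshot('wrist')['hand_eye'])"
python3 -m inch '[[0.03,-0.02,0.02,0,0,0,0],[0.06,-0.05,0.04,0,0,0,0],[0.09,-0.08,0.05,0,0,0,0],[0.12,-0.11,0.05,0,0,0,0],[0.14,-0.14,0.05,0,0,0,0],[0.16,-0.17,0.05,0,0,0,0],[0.18,-0.2,0.05,0,0,0,0],[0.2,-0.23,0.05,0,0,0,0]]'
```

```text
[[-8.97916633e-01  4.40165356e-01 -4.24357480e-04]
 [ 4.40165561e-01  8.97916188e-01 -8.93390879e-04]
 [-1.22022640e-05 -9.88978077e-04 -9.99999511e-01]] 0.08539308153399319 0.1 [[-9.03446989e-05  9.64616254e-01  2.63657873e-01  6.57672669e-02]
 [ 9.99999873e-01  2.17807407e-04 -4.54209377e-04  1.10156867e-04]
 [-4.95564385e-04  2.63657798e-01 -9.64616152e-01 -1.40826709e-01]
 [ 0.00000000e+00  0.00000000e+00  0.00000000e+00  1.00000000e+00]]
t: 0.82
tcp_pos: [0.4207, 0.2171, 0.2812]
tcp_rot: [[-0.898, 0.44, -0.0], [0.44, 0.898, -0.0], [0.0, -0.0, -1.0]]
contact_force: [0.1, 0.4, 0.4]
width: -0.0003
finger_force: 0.0
```

```bash
python3 -m inch '[[0.01,-0.035,0,0,0,6,0],[0.02,-0.07,0,0,0,12,0],[0.03,-0.105,0,0,0,18,0],[0.04,-0.14,0,0,0,24,0],[0.05,-0.175,0,0,0,30,0],[0.06,-0.21,0,0,0,36,0],[0.07,-0.245,0,0,0,36,0],[0.08,-0.28,0,0,0,36,0]]' >/dev/null
python3 -m inch '[[0.01,-0.035,-0.01,0,0,0,0],[0.02,-0.07,-0.02,0,0,0,0],[0.025,-0.105,-0.03,0,0,0,0],[0.028,-0.137,-0.04,0,0,0,0],[0.028,-0.137,-0.04,0,0,0,0],[0.028,-0.137,-0.04,0,0,0,0]]'
python3 -c "
from h import *
s=snap('wrist');save(s,'w1.png')
import pickle;pickle.dump(s,open('w1.pkl','wb'))"
```

```text
t: 1.98
tcp_pos: [0.5275, -0.1993, 0.2401]
tcp_rot: [[-0.986, -0.169, -0.002], [-0.169, 0.986, 0.001], [0.002, 0.001, -1.0]]
contact_force: [-0.7, 0.5, 0.1]
width: 0.0001
finger_force: 0.0
```

View pics/w1.png

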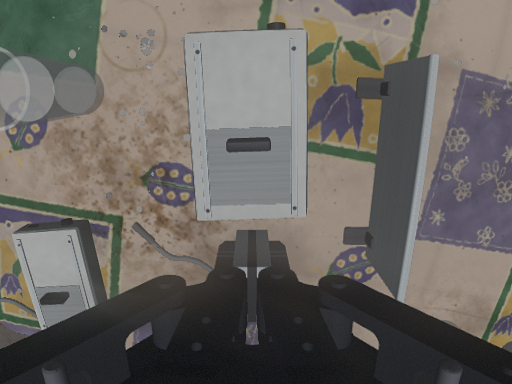

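Wrist view: top-face corners at (186,34), (305,29), (306,216), (197,221). The fin is at (248,145), and the guard's upper edge runs from (436,56) to (402,298).

Run:
```python
from h import *
import pickle
s=pickle.load(open("w1.pkl","rb"))
P=ray(s,[[186,34],[305,29],[306,216],[197,221]],.05)
print(P,np.linalg.norm(np.diff(P,axis=0),axis=1))
u=(P[2]+P[3]-P[0]-P[1])[:2];u/=np.linalg.norm(u);print("yaw",np.degrees(np.arctan2(u[1],u[0])))
B=(P[2]+P[3])[:2]/2;F=(P[0]+P[1])[:2]/2
print("win from back",B-.05*u,"front",F+.134*u)
g=cv2.cvtColor(s["color"],cv2.COLOR_RGB2GRAY)
f=np.argwhere(g[132:156,218:278]<60)[:,::-1]+[218,132]
r=cv2.minAreaRect(f.astype(np.float32));print(r);bp=cv2.boxPoints(r);print("finbox z.0775",ray(s,bp,.0775),"finmean",ray(s,[r[0]],.07))
Q=ray(s,[[436,56],[402,298]],.11);print("guard",Q)
```

```text
[[ 0.41834855 -0.27819886  0.05      ]
 [ 0.3960744  -0.17315244  0.05      ]
 [ 0.56998312 -0.13601805  0.05      ]
 [ 0.59398617 -0.24448718  0.05      ]] [0.10738198 0.17782914 0.1110932 ]
yaw 11.457506248289672
win from back [ 0.53298103 -0.20018467] front [ 0.53854117 -0.19905774]
((248.449462890625, 143.98501586914062), (12.792896270751953, 43.20934295654297), 88.09085083007812)
finbox z.0775 [[ 0.50226866 -0.22596166  0.0775    ]
 [ 0.49465251 -0.18889204  0.0775    ]
 [ 0.50568415 -0.18647523  0.0775    ]
 [ 0.51337821 -0.22387052  0.0775    ]] finmean [[ 0.50500045 -0.20617183  0.07      ]]
guard [[ 0.40713441 -0.07652329  0.11      ]
 [ 0.61421335 -0.04450631  0.11      ]]
```

```bash
python3 -m inch '[[0.01,0,-0.03,0,0,1.7,0],[0.01,0,-0.06,0,0,1.7,0],[0.01,0,-0.09,0,0,1.7,0],[0.01,0,-0.12,0,0,1.7,0],[0.01,0,-0.145,0,0,1.7,0],[0.01,0,-0.162,0,0,1.7,0],[0.01,0,-0.177,0,0,1.7,0],[0.01,0,-0.177,0,0,1.7,0]]'
python3 -m inch '[[-0.01,-0.002,0,0,0,0,0],[-0.02,-0.004,0,0,0,0,0],[-0.03,-0.006,0,0,0,0,0],[-0.04,-0.008,0,0,0,0,0],[-0.05,-0.01,0,0,0,0,0],[-0.06,-0.012,0,0,0,0,0],[-0.067,-0.0135,0,0,0,0,0],[-0.067,-0.0135,0,0,0,0,0]]'
```

```text
t: 2.7
tcp_pos: [0.5368, -0.1962, 0.0621]
tcp_rot: [[-0.979, -0.202, -0.003], [-0.202, 0.979, 0.001], [0.003, 0.002, -1.0]]
contact_force: [0.0, -1.3, -0.2]
width: -0.0
finger_force: 0.0
t: 3.37
tcp_pos: [0.4695, -0.2119, 0.0645]
tcp_rot: [[-0.98, -0.2, -0.0], [-0.2, 0.98, -0.0], [0.001, -0.0, -1.0]]
contact_force: [0.3, -0.7, 0.1]
width: 0.0001
finger_force: 0.0
```

```bash
python3 -m inch '[[-0.004,-0.001,0,0,0,0,0],[-0.008,-0.002,0,0,0,0,0],[-0.011,-0.002,0,0,0,0,0],[-0.011,-0.002,0,0,0,0,0]]'
python3 -m inch '[[-0.002,0,0,0,0,0,0],[-0.004,-0.001,0,0,0,0,0],[-0.004,-0.001,0,0,0,0,0]]'
python3 -m inch '[[-0.001,0,0,0,0,0,0],[-0.002,0,0,0,0,0,0],[-0.002,0,0,0,0,0,0]]'
```

```text
t: 3.7
tcp_pos: [0.4596, -0.2136, 0.0642]
tcp_rot: [[-0.98, -0.201, -0.0], [-0.201, 0.98, -0.0], [0.0, 0.0, -1.0]]
contact_force: [0.0, 0.9, -0.1]
width: 0.0001
finger_force: 0.0
t: 3.95
tcp_pos: [0.4558, -0.2145, 0.0642]
tcp_rot: [[-0.98, -0.201, -0.0], [-0.201, 0.98, 0.0], [0.0, 0.0, -1.0]]
contact_force: [-0.7, 0.2, 0.1]
width: 0.0001
finger_force: 0.0
t: 4.2
tcp_pos: [0.454, -0.2146, 0.0643]
tcp_rot: [[-0.98, -0.201, -0.0], [-0.201, 0.98, -0.0], [0.0, -0.0, -1.0]]
contact_force: [0.3, -0.2, 0.4]
width: 0.0004
finger_force: 0.2
```

```bash
python3 -c "
from h import *
s=snap('wrist');t=snap('top')
w=s['color'][0:384,100:420]
im=np.hstack([cv2.resize(w,(400,480)),cv2.resize(t['color'][188:268,284:364],(400,480),interpolation=2)])
cv2.imwrite('pics/w2.png',im[:,:,::-1])"
```

```text
(no output)
```

View pics/w2.png

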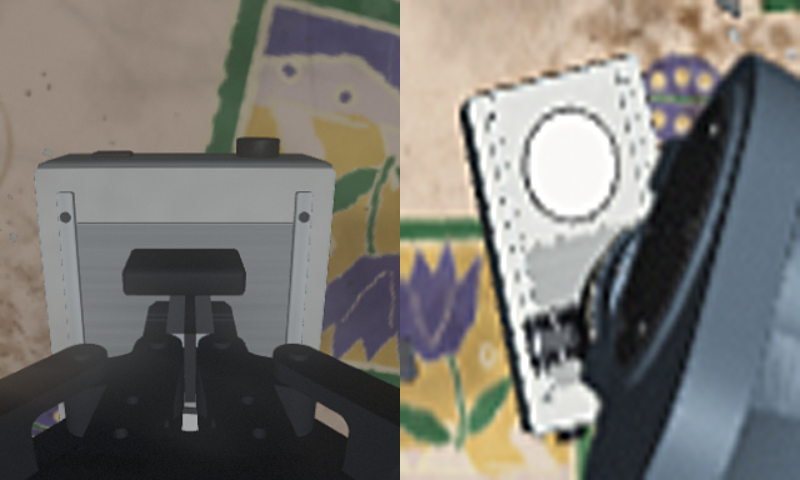

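The fin is against the fingers, the window is bared, and the plate has not reached its stop yet. In the right panel the window is centred at (571,164). Pushing on to the stop, and measuring the window's centre from the top view.

```bash
python3 -m inch '[[-0.002,0,0,0,0,0,0],[-0.004,-0.001,0,0,0,0,0],[-0.004,-0.001,0,0,0,0,0]]' | grep -E "tcp_pos|cont"
python3 -m inch '[[-0.001,0,0,0,0,0,0],[-0.002,0,0,0,0,0,0],[-0.002,0,0,0,0,0,0]]'| grep -E "tcp_pos|cont"
python3 - <<'E'
from h import *
t=snap("top");g=cv2.cvtColor(t["color"],cv2.COLOR_RGB2GRAY)
m=(g[190:240,300:335]>240).astype(np.uint8)
c=max(cv2.findContours(m,0,2)[0],key=cv2.contourArea)
(x,y),r=cv2.minEnclosingCircle(c);print(x+300,y+190,r,ray(t,[[x+300,y+190]],.051), ray(t,[[x+300-r,y+190],[x+300+r,y+190]],.051))
E
```

```text
tcp_pos: [0.453, -0.2148, 0.0646]
contact_force: [24.7, 7.6, -15.5]
tcp_pos: [0.4528, -0.2147, 0.0647]
contact_force: [35.7, 7.5, -25.6]
317.769229888916 215.0 8.470376014709473 [[ 0.53466736 -0.19838769  0.051     ]] [[ 0.53507081 -0.17145652  0.051     ]
 [ 0.53426739 -0.22526647  0.051     ]]
```

Stop reached (force rising, no more travel). Backing off, lifting, going over to the dish.

```bash
python3 -m inch '[[0.007,0.001,0,0,0,0,0],[0.012,0.002,0,0,0,0,0],[0.014,0.003,0.03,0,0,0,0],[0.014,0.003,0.07,0,0,0,0],[0.014,0.01,0.11,0,0,0,0],[0.02,0.03,0.145,0,0,0,0],[0.02,0.06,0.17,0,0,0,0],[0.02,0.1,0.176,0,0,0,0]]'|grep -E "tcp_pos|cont"
python3 -m inch '[[0.003,0.04,0,0,0,0,0],[0.006,0.08,0,0,0,0,0],[0.01,0.12,0,0,0,0,0],[0.014,0.16,0,0,0,0,0],[0.02,0.2,0,0,0,0,0],[0.022,0.24,0,0,0,0,0],[0.024,0.28,0,0,0,0,0],[0.026,0.32,0,0,0,0,0]]'|grep -E "tcp_pos|cont"
python3 -m inch '[[0,0,0,0,0,0,0],[0,0,0,0,0,0,0],[0,0,0,0,0,0,0]]'|grep -E "tcp_pos|cont"
python3 -c "
from h import *
s=snap('wrist');save(s,'w3.png')
import pickle;pickle.dump(s,open('w3.pkl','wb'))"
```

```text
tcp_pos: [0.4693, -0.1162, 0.2443]
contact_force: [1.3, 0.3, 0.1]
tcp_pos: [0.4935, 0.2063, 0.2403]
contact_force: [1.1, -0.6, -0.3]
tcp_pos: [0.4938, 0.2041, 0.2401]
contact_force: [0.6, -0.4, -0.1]
```

View pics/w3.png

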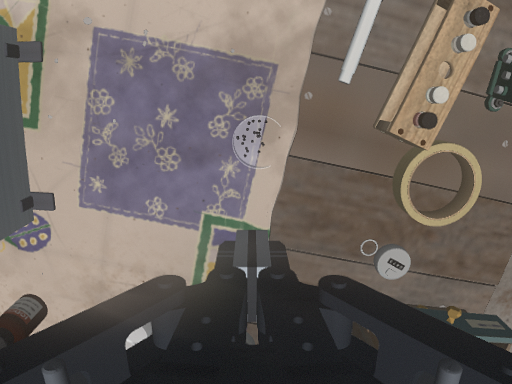

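The dish spans columns 232–282 and rows 115–168, centre at about (257,141).

Run:
```python
from h import *
import pickle
s=pickle.load(open("w3.pkl","rb"))
P=ray(s,[[257,141],[232,141],[282,141],[257,115],[257,168]],.008);print(P,P[2]-P[1],P[4]-P[3])
c=cv2.resize(s["color"][100:184,215:299],(500,500),interpolation=2);cv2.imwrite("pics/w3c.png",c[:,:,::-1])
```

```text
[[0.47511058 0.20585709 0.008     ]
 [0.48052003 0.17944728 0.008     ]
 [0.46964509 0.23227476 0.008     ]
 [0.44804804 0.20019567 0.008     ]
 [0.50419208 0.21194806 0.008     ]] [-0.01087493  0.05282747  0.        ] [0.05614404 0.01175239 0.        ]
```

View pics/w3c.png

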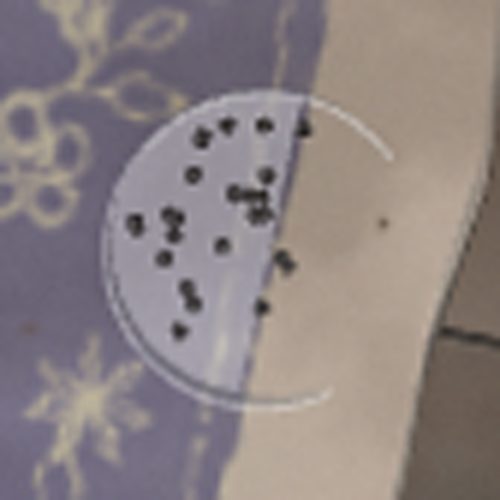

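```bash
python3 -m inch '[[-0.009,0.002,-0.01,0,0,0,1],[-0.018,0.0035,-0.03,0,0,0,1],[-0.018,0.0035,-0.06,0,0,0,1],[-0.018,0.0035,-0.09,0,0,0,1],[-0.018,0.0035,-0.12,0,0,0,1],[-0.018,0.0035,-0.15,0,0,0,1],[-0.018,0.0035,-0.17,0,0,0,1],[-0.018,0.0035,-0.18,0,0,0,1]]'
python3 -m inch '[[0,0,0,0,0,0,1],[0,0,0,0,0,0,1]]' |grep -E "tcp_pos|cont|width"
python3 -c "
from h import *
s=snap('wrist');save(s,'w4.png')
import pickle;pickle.dump(s,open('w4.pkl','wb'))"
```

```text
t: 7.15
tcp_pos: [0.4748, 0.2059, 0.058]
tcp_rot: [[-0.98, -0.199, -0.003], [-0.199, 0.98, -0.001], [0.003, -0.001, -1.0]]
contact_force: [0.1, 0.6, 0.7]
width: 0.0854
finger_force: 0.0
tcp_pos: [0.4764, 0.2073, 0.0611]
contact_force: [-0.1, 0.9, 1.9]
width: 0.0855
```

View pics/w4.png

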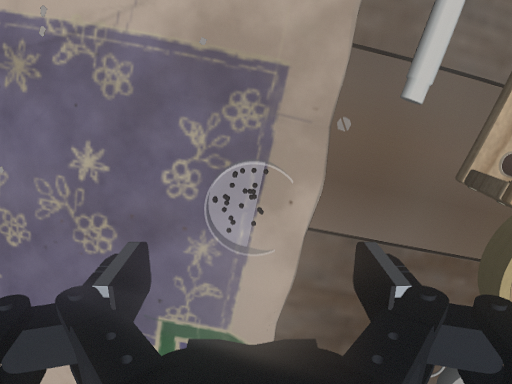

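Dish circle: left 205, rows 162–254, centre at about (252,208). The fingers sit symmetrically about column 251.

Run:
```python
from h import *
import pickle
s=pickle.load(open("w4.pkl","rb"))
print(ray(s,[[252,208],[205,208],[252,162],[252,254]],.010))
```

```text
[[0.47449796 0.20670805 0.01      ]
 [0.4799944  0.1797819  0.01      ]
 [0.44778837 0.20125902 0.01      ]
 [0.50338729 0.21260264 0.01      ]]
```

```bash
python3 -m inch '[[-0.001,0,-0.02,0,0,0,1],[-0.001,0,-0.04,0,0,0,1],[-0.001,0,-0.055,0,0,0,1],[-0.001,0,-0.062,0,0,0,1],[-0.001,0,-0.062,0,0,0,1],[-0.001,0,-0.062,0,0,0,1]]'
python3 -m inch '[[0,0,0,0,0,0,0.72],[0,0,0,0,0,0,0.72],[0,0,0,0,0,0,0.72],[0,0,0,0,0,0,0.72]]'
```

```text
t: 7.87
tcp_pos: [0.4758, 0.2082, -0.0006]
tcp_rot: [[-0.98, -0.201, 0.001], [-0.201, 0.98, 0.0], [-0.001, 0.0, -1.0]]
contact_force: [0.2, -0.2, 0.7]
width: 0.0857
finger_force: 0.0
t: 8.2
tcp_pos: [0.4754, 0.2081, -0.0012]
tcp_rot: [[-0.98, -0.201, 0.001], [-0.201, 0.98, 0.0], [-0.001, 0.0, -1.0]]
contact_force: [0.2, -0.5, 0.2]
width: 0.0614
finger_force: 0.0
```

```bash
python3 -m inch '[[0,0,-0.002,0,0,0,0.7],[0,0,-0.002,0,0,0,0.69],[0,0,-0.002,0,0,0,0.68]]'
python3 -m inch '[[0,0,0,0,0,0,0.66],[0,0,0,0,0,0,0.64],[0,0,0,0,0,0,0.6],[0,0,0,0,0,0,0.5],[0,0,0,0,0,0,0.5],[0,0,0,0,0,0,0.5]]'
```

```text
t: 8.45
tcp_pos: [0.475, 0.2079, -0.0038]
tcp_rot: [[-0.98, -0.201, -0.0], [-0.201, 0.98, -0.0], [0.0, -0.0, -1.0]]
contact_force: [-0.3, 0.9, -0.3]
width: 0.0585
finger_force: 0.0
t: 8.95
tcp_pos: [0.475, 0.2079, -0.0032]
tcp_rot: [[-0.98, -0.201, 0.0], [-0.201, 0.98, 0.0], [-0.0, 0.0, -1.0]]
contact_force: [-3.3, -1.8, 11.9]
width: 0.0552
finger_force: 60.9
```

```bash
python3 -m inch '[[0,0,0.005,0,0,0,0.5],[0,0,0.015,0,0,0,0.5],[0,0,0.03,0,0,0,0.5],[0,0,0.05,0,0,0,0.5],[0,0,0.06,0,0,0,0.5],[0,0,0.06,0,0,0,0.5]]'
python3 -c "
from h import *
s=snap('wrist');b=snap('side')
im=np.hstack([cv2.resize(s['color'][130:330,100:400],(480,320)),cv2.resize(b['color'][200:300,220:320],(320,320),interpolation=2)])
cv2.imwrite('pics/w5.png',im[:,:,::-1])"
```

```text
t: 9.45
tcp_pos: [0.4766, 0.2086, 0.0588]
tcp_rot: [[-0.98, -0.201, 0.004], [-0.201, 0.98, 0.002], [-0.004, 0.001, -1.0]]
contact_force: [0.6, -0.8, -0.1]
width: 0.0552
finger_force: 64.0
```

View pics/w5.png

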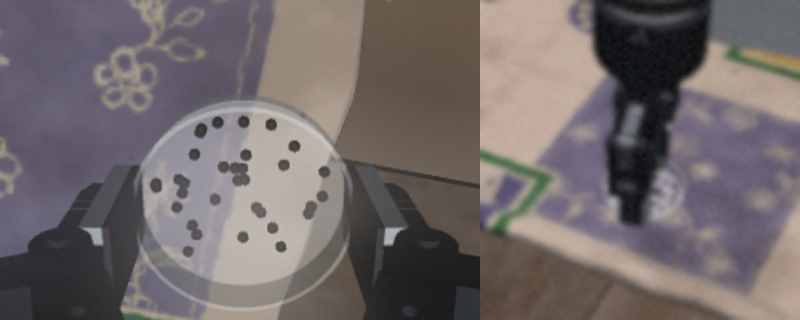

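The dish is held between the pads and clear of the cloth, rim intact with the eggs inside. Lifting and carrying it over the guard.

```bash
python3 -m inch '[[0,0,0.015,0,0,0,0.5],[0,0,0.035,0,0,0,0.5],[0,0,0.06,0,0,0,0.5],[0,0,0.085,0,0,0,0.5],[0,-0.005,0.11,0,0,0,0.5],[0.002,-0.015,0.13,0,0,0,0.5],[0.004,-0.03,0.14,0,0,0,0.5],[0.006,-0.05,0.14,0,0,0,0.5]]'|grep -E "tcp_pos|cont|width|finger"
python3 -m inch '[[0.004,-0.025,0,0,0,0,0.5],[0.008,-0.055,0,0,0,0,0.5],[0.012,-0.085,0,0,0,0,0.5],[0.016,-0.115,0,0,0,0,0.5],[0.02,-0.145,0,0,0,0,0.5],[0.024,-0.175,0,0,0,0,0.5],[0.028,-0.205,0,0,0,0,0.5],[0.032,-0.235,0,0,0,0,0.5]]'|grep -E "tcp_pos|cont|width|finger"
python3 -m inch '[[0.004,-0.025,0,0,0,0,0.5],[0.01,-0.055,0,0,0,0,0.5],[0.014,-0.08,0,0,0,0,0.5],[0.018,-0.1,0,0,0,0,0.5],[0.02,-0.115,0,0,0,0,0.5],[0.02,-0.12,0,0,0,0,0.5],[0.02,-0.12,0,0,0,0,0.5],[0.02,-0.12,0,0,0,0,0.5]]'
```

```text
tcp_pos: [0.4819, 0.1583, 0.1975]
contact_force: [1.0, 0.0, -0.9]
width: 0.0553
finger_force: 64.0
tcp_pos: [0.5126, -0.0785, 0.195]
contact_force: [-0.0, 0.1, -0.4]
width: 0.0548
finger_force: 64.0
t: 11.55
tcp_pos: [0.5329, -0.1964, 0.1959]
tcp_rot: [[-0.98, -0.201, -0.001], [-0.201, 0.98, 0.001], [0.001, 0.001, -1.0]]
contact_force: [0.5, 1.2, -0.4]
width: 0.055
finger_force: 64.0
```

Descend to a TCP height of about 0.078, then check from close up.

```bash
python3 -m inch '[[0.001,-0.001,-0.015,0,0,0,0.5],[0.002,-0.002,-0.04,0,0,0,0.5],[0.002,-0.002,-0.065,0,0,0,0.5],[0.002,-0.002,-0.09,0,0,0,0.5],[0.002,-0.002,-0.105,0,0,0,0.5],[0.002,-0.002,-0.115,0,0,0,0.5],[0.002,-0.002,-0.118,0,0,0,0.5],[0.002,-0.002,-0.118,0,0,0,0.5]]'
python3 -m inch '[[0,0,0,0,0,0,0.5],[0,0,0,0,0,0,0.5]]'|grep -E "tcp_pos|cont"
python3 -c "
from h import *
import pickle
s=snap('wrist');b=snap('side');pickle.dump((s,b),open('w6.pkl','wb'))
im=np.hstack([cv2.resize(s['color'][130:330,100:400],(480,320)),cv2.resize(b['color'][150:230,250:330],(320,320),interpolation=2)])
cv2.imwrite('pics/w6.png',im[:,:,::-1])"
```

```text
t: 12.22
tcp_pos: [0.535, -0.1983, 0.0783]
tcp_rot: [[-0.979, -0.202, -0.0], [-0.202, 0.979, 0.0], [0.0, 0.0, -1.0]]
contact_force: [-0.5, 0.1, 0.1]
width: 0.055
finger_force: 63.9
tcp_pos: [0.5358, -0.1991, 0.0795]
contact_force: [0.1, -0.2, -0.6]
```

View pics/w6.png

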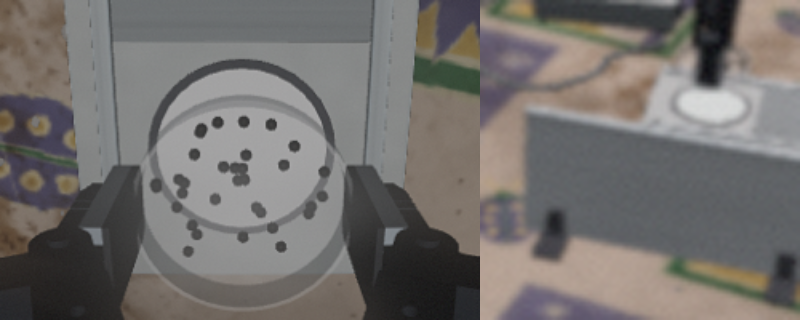

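Bezel spans columns 149–335 and rows 60–233 in the crop. The dish base ellipse spans rows 96–283, and its rim runs to about row 308 and across columns 137–353.

Run:
```python
from h import *
import pickle
s,b=pickle.load(open("w6.pkl","rb"))
n=lambda p:np.array(p)/1.6+[100,130]
def mid(p,z):
    R=ray(s,n(p),z);return R[:,:2].round(4).tolist(),((R[0]+R[1])/2)[:2].round(4),np.linalg.norm(R[0]-R[1]).round(4)
print("bezel LR",mid([[149,146],[335,146]],.051));print("bezel FB",mid([[242,60],[242,233]],.051))
print("base FB",mid([[245,96],[245,283]],.0825));print("rim FB",mid([[245,108],[245,308]],.0945));print("rim LR",mid([[137,205],[353,205]],.0945))
m=np.array([ [245,96],[245,283]])
g=cv2.cvtColor(b["color"],cv2.COLOR_RGB2GRAY)
```

```text
bezel LR ([[0.5399, -0.23], [0.5277, -0.1705]], array([ 0.5338, -0.2002]), np.float64(0.0607))
bezel FB ([[0.5058, -0.206], [0.5649, -0.1938]], array([ 0.5354, -0.1999]), np.float64(0.0604))
base FB ([[0.5085, -0.2046], [0.5633, -0.1933]], array([ 0.5359, -0.1989]), np.float64(0.056))
rim FB ([[0.5081, -0.2047], [0.5629, -0.1934]], array([ 0.5355, -0.1991]), np.float64(0.056))
rim LR ([[0.5385, -0.2261], [0.5276, -0.173]], array([ 0.533 , -0.1996]), np.float64(0.0543))
```

Base and rim are concentric, so the dish is level, and it's centred within about 1 mm. Lowering the last 20 mm.

```bash
python3 -m inch '[[0,-0.001,-0.006,0,0,0,0.5],[0,-0.001,-0.012,0,0,0,0.5],[0,-0.001,-0.016,0,0,0,0.5],[0,-0.001,-0.019,0,0,0,0.5],[0,-0.001,-0.02,0,0,0,0.5],[0,-0.001,-0.02,0,0,0,0.5],[0,-0.001,-0.02,0,0,0,0.5],[0,-0.001,-0.02,0,0,0,0.5]]'
python3 -m inch '[[0,0,0,0,0,0,0.5],[0,0,0,0,0,0,0.5],[0,0,0,0,0,0,0.5],[0,0,0,0,0,0,0.5]]'
python3 -c "
from h import *
Z=[]
for i in range(5): snap('wrist');Z.append(robot.get_obs()['tcp_pos'])
print(np.round(Z,4))"
```

```text
t: 13.15
tcp_pos: [0.5352, -0.2001, 0.0585]
tcp_rot: [[-0.98, -0.201, 0.0], [-0.201, 0.98, -0.0], [-0.0, -0.0, -1.0]]
contact_force: [-0.2, -0.3, 0.4]
width: 0.0549
finger_force: 63.9
t: 13.48
tcp_pos: [0.5351, -0.2001, 0.0584]
tcp_rot: [[-0.98, -0.201, 0.0], [-0.201, 0.98, -0.0], [-0.0, -0.0, -1.0]]
contact_force: [0.1, 0.5, 0.1]
width: 0.0552
finger_force: 63.9
[[ 0.5351 -0.2001  0.0583]
 [ 0.5351 -0.2001  0.0583]
 [ 0.5351 -0.2001  0.0583]
 [ 0.5351 -0.2     0.0583]
 [ 0.5351 -0.2     0.0583]]
```

```bash
python3 -c "
from workcell import robot
print(robot.hand_in())"
```

```text
the job is handed in; nothing more can be done
None
```

I pulled the shutter open to its stop, carried the dish over the guard, and handed the job in at about 13.7 s with the dish held still, level and centred over the window to about 1 mm, with roughly 10 mm of air by the arm's position reading; the hand-in gave no verdict.

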